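# Dock the inspection lamp and put the wrench in its tray

### The job

The orange inspection lamp has been left in one compartment of the blue tool tray: lift it out and set it back on its grey charging cradle, fully home in both forks, with the groove of its handle in the orange fork and its head in the black one. Then lay the wrench flat in the compartment this has freed, with its open jaw in the wide end. Leave the ratchet, spray can, oil bottle and socket where they are.

Things in the scene. Friction and masses are not known exactly. Their poses are not given: they have to be found in the camera images.
- lamp: Loose cordless inspection lamp, a bar 220 long, flat underside, 0.22 kg. Origin: centre of the underside; x from handle to head, z up. Orange handle x -110 to 0, 30 wide (y), 28 high, with a black groove at x -90 to -72 (there 20 wide, z 6 to 26). Black head with white lens on top, x 0 to 110, 24 wide, 20 high. Starts flat in one tray compartment, handle in the wide end.
- lamp_grip (a point): On the lamp's handle at x -20, 23 above its underside: a good place for the TCP, fingers closing along lamp y; there the tray is open for the fingers, and on the cradle it lies between the forks.
- cradle: Fixed charging cradle. Grey base 230 x 75 x 15 high, two forks 10 thick (x), open above. Origin: centre of the underside; x along the base. Orange fork at x -81, by a green light: slot 24 wide for the lamp's groove, slot floor z 50, tips z 78. Black fork at x 60: slot 28 wide for the lamp's head, floor z 44, tips z 72. Prongs 16 high, then flared lips. Between the forks a black block up to z 27.
- cradle_seat (a point): On the cradle, 44 above its underside: where the lamp's origin lies when fully home, lamp x along cradle x. Play: 4 mm either way along x, 2 mm in y. Only with the groove in its fork can the lamp sink home.
- tray: Fixed blue tool tray, 248 x 124 x 18 high, grey floor 5 thick. Origin: centre of the underside; x along its two compartments, each 236 long: wide end x -118 to -50, 46 wide; narrow end x 40 to 118, 34 wide; walls 13 above the floor. From x -50 to 40 there are no walls, for the fingers. One compartment holds the ratchet, the other the lamp at the start.
- tray_bay_left (a point): Centre of the floor of the tray's +y compartment (tray y +33, z 5); the origin of a lamp or wrench put there lies here. Axes as the tray.
- tray_bay_right (a point): Centre of the floor of the tray's -y compartment (tray y -33, z 5); likewise. Axes as the tray.
- wrench: Loose steel combination wrench, 220 long, 0.18 kg, flat on the table. Origin: centre of the underside; x from open jaw to ring, z up. Jaw x -110 to -68, 40 wide, 12 thick (too wide for a narrow end). Shaft 14 wide, z 1.5 to 10.5. Ring 28 across at x 96, 12 thick. Grasp across the shaft at x -36 to 26 (the tray leaves finger room there), TCP 23 above the underside.
- ratchet: Bystander: ratchet lying in the other tray compartment; round head 34 across, 22 high at x -85, neck 14 wide, black handle 22 wide, 20 high, x -15 to 100. Origin: centre below; x from head to handle.
- spray_can: Bystander: upright spray can with a red band, 60 across, 160 high, 16 to 19 cm from the cradle's centre beyond its +x end. Origin: centre of the underside.
- oil_bottle: Bystander: upright white oil bottle with a red cap, 56 across, 130 high, beyond the tray's narrow end. Origin: centre of the underside.
- socket: Bystander: deep socket 26 across, 60 high, standing close beside the wrench shaft (wrench x -40 to 40, y 34 to 50), in the way of a finger there: grasp the shaft elsewhere. Origin: centre of the underside.
Things that resemble listed ones, but are neither listed nor needed, are in the scene too. Leave any red look-alike of the wrench alone. There is more than one size of the lamp; the one meant has the size given above.

How it is judged:
By the outcome, as a careful person would: the job done as asked, in the order asked, and still so for the second after the job is handed in, with the robot touching nothing.
It also fails if it takes over 72 s, if anything falls off the work surface, if the arm or the gripper's body presses on something with over 40 N, if the wrist force passes 120 N, or if a joint passes its speed limit or range.

### The arm

A 6-joint arm with a two-finger parallel gripper is mounted at the origin on the work surface. World frame = base frame: x ahead of the robot, y to its left, z up, the work surface at z = 0. Lengths are in mm, angles in degrees, forces in N, time in s.
With the tool pointing down it reaches from about 300 to 850 mm from the base axis. Payload 4.2 kg.
Tool frame: the origin (TCP) lies between the finger pads, 19 mm behind the fingertips; this is the grasp point; z points along the fingers, y is the line along which they close (so a half turn about z gives the same grasp; the last joint's range is limited). The gripper opens to 91 mm and grips with 3 to 60 N. Pads are 32 mm wide; open, the fingers measure 118 mm over their backs; the gripper's body (76 mm by 178 mm) begins 60 mm behind the grasp point.
Start: joints at [67.437, 18.312, 89.639, -0, 72.044, -1.146], TCP at [209.967, 535.308, 232.776] pointing down, gripper open.
Joint ranges: [-177.97, 177.97], [-48.28, 115.42], [12.27, 149.76], [-77.06, 257.06], [2.81, 150.46], [-146.56, 146.56]. Speed limits (degrees/s): [147.25, 147.25, 180, 180, 180, 180].

### API

Orientations are given as [roll, pitch, yaw] about the fixed x, y, z axes, in that order (R = Rz(yaw) Ry(pitch) Rx(roll)).
In Python, from workcell import state, grab_frame, camera_model, workorder gives the robot as it stands.
- The arm moves only by the tool carry_out, never from a script. Its argument "commands" is a list of rows, each a list of 7 numbers: the turn, a rotation vector about the tool's x, y, z in degrees, then the shift along the tool's x, y, z in mm, then the opening, from -1 (shut) to 1 (fully open). In form: [[ax, ay, az, dx, dy, dz, hand], ...]. A call has 1 to 20 rows; each row is the pose to reach, as a shift and turn from the pose commanded when the call began, along the tool's axes at that moment; what a row does not reach only later rows make up. A row lasts 1/10 s, in which the tool goes at most 50 mm and 8.59 degrees, less where a joint would pass 70% of its speed; a pose out of reach is approached as far as the arm can. A call with a gripper value outside its range is refused whole. The fingers move at their own pace and stop on an object; "force" is the grip in N (left out, the last holds). Time passes only in rows, so rows that repeat a pose let the fingers close. It gives the time, the measured TCP pose, the force, the opening and the grip force at its end, in the units of the state.
- state(): the state, without advancing time (a new reading comes with each control period).
- grab_frame(name): name is "side" or "top" or "wrist"; returns the picture (400x640x3 uint8, red, green, blue); there is no depth.
- camera_model(name): a dict with "fx", "fy", "cx", "cy" (pixels), "origin" and "rotation" of the camera in the world; the wrist camera has in their place "mount" (4x4, takes a point from camera to tool coordinates, whose origin is the TCP and whose axes are the flange's). Camera axes: x right, y up, looking along -z (the intrinsics and any distortion apply to the point x, -y, -z); pixel columns grow to the right and rows downward; lengths in mm; the calibration is good to about 2 mm. A picture is of the moment at which its call begins: read the wrist's pose just before it. camera_model takes no time and is no camera call.
- workorder.job_done(): hands the job in; it is judged then, once.
The state is a dict: "time_s": time; "qpos": joint angles; "qvel": joint speeds; "effort": joint torques, N m; "ee_pos": TCP position; "ee_rot": TCP orientation; "force": force on the tool from outside, world axes, zero at the start; "torque": the same for the moment, N m; "gripper_width": finger opening in mm; "gripper_force": force on a finger pad.
Only numpy, scipy, OpenCV 4.12 (cv2) and the standard library are available. Lean on these libraries where they do the work, as an engineer would, in place of code of your own. Each camera call takes 0.05 s, during which the arm holds its last target. There are 200 camera calls.

## Working session

There is one attempt and no reset: what is moved stays moved. The work goes in short steps, Python scripts to look and compute and a tool call to move; the robot and the scene stay as the last step left them, time stands still between calls to the robot, and variables do not carry over. Pictures are saved under pics/ and viewed, at most 10 in all, crops included, and the job is handed in when it is done.

Besides the shell and the picture viewer there is one more tool, called after "Call:" as name([rows], argument=value, ...), one row to a line, values as JSON. carry_out: Moves the arm, as the interface text tells. Its arguments: {"type":"object","properties":{"commands":{"type":"array"},"force":{"type":"number"}},"required":["commands"]}

```bash
mkdir -p pics; ls
python3 - <<'E'
from workcell import *
import cv2,json,numpy as np
for n in("top","side"):
    f=grab_frame(n); cv2.imwrite(f"pics/{n}0.png",f[:,:,::-1]); print(n,{k:np.round(v,4).tolist() for k,v in camera_model(n).items() if not isinstance(v,str)})
print({k:np.round(v,4).tolist() for k,v in camera_model("wrist").items() if not isinstance(v,str)}); print(state())
E
```

```text
pics
top {'fx': 376.5121, 'fy': 376.5121, 'cx': 317.9712, 'cy': 195.9429, 'origin': [414.0748, 40.4718, 1293.9535], 'rotation': [4.9531, 0.6661, -91.4544]}
side {'fx': 381.0614, 'fy': 381.0614, 'cx': 324.2006, 'cy': 197.4961, 'origin': [7.6813, -553.0671, 657.3747], 'rotation': [53.3162, 0.7312, -41.3543]}
{'fx': 331.3884, 'fy': 331.3884, 'cx': 318.6971, 'cy': 197.3658, 'mount': [[-0.0002, 0.9645, 0.2641, 73.9245], [1.0, 0.0003, -0.0002, 0.2834], [-0.0002, 0.2641, -0.9645, -151.4261], [0.0, 0.0, 0.0, 1.0]]}
{'time_s': 0.1, 'qpos': array([ 6.74373702e+01,  1.83486045e+01,  8.96985463e+01, -7.39127884e-04,
        7.20440219e+01, -1.14612127e+00]), 'qvel': array([ 0.0355657 ,  0.05552563, -0.16778168,  0.02501492, -0.05066808,
        0.0758567 ]), 'effort': array([-1.68372558e-04, -4.13334739e+01, -2.32509828e+01,  7.27690221e-02,
        4.21291986e-02, -7.11916687e-05]), 'ee_pos': array([209.80417035, 534.91192606, 232.00394408]), 'ee_rot': array([-1.79908831e+02, -1.12103581e-03,  1.58583719e+02]), 'force': array([ 0.26920007, -0.16179529, -0.97121283]), 'torque': array([ 0.01260091, -0.0544312 ,  0.04378399]), 'gripper_force': 0.0, 'gripper_width': 91.26018000304472}
```

View pics/top0.png

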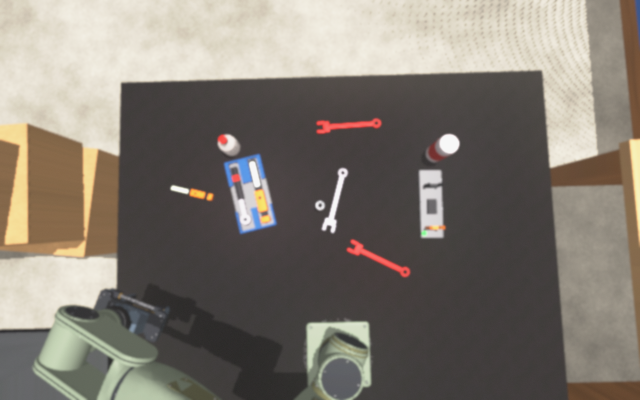

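View pics/side0.png

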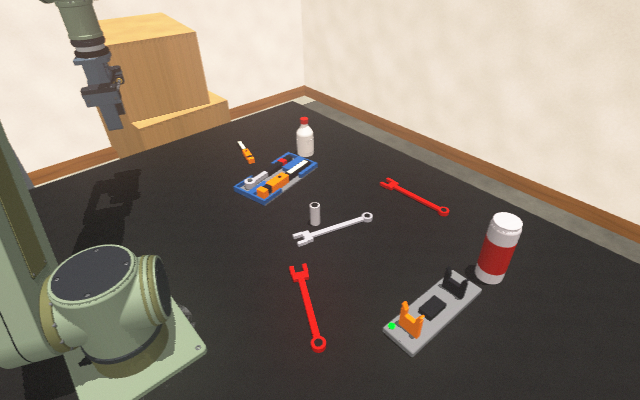

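The top view shows the tray at about (250,193), with the full-size lamp in its right compartment: lens (257,175), orange handle (263,206), handle end toward the robot. A smaller lamp lies loose at (190,193). The steel wrench has its jaw at (329,225) and ring at (342,173), with the socket at (320,206). The cradle is at (431,204), with its orange fork and green light at the bottom end.

```bash
cat > h.py <<'E'
from workcell import *
import cv2,numpy as np
from scipy.spatial.transform import Rotation as R
def cam(n,st=None):
    m=camera_model(n); K=np.array([[m["fx"],0,m["cx"]],[0,m["fy"],m["cy"]],[0,0,1]])
    if n=="wrist":
        Rt=R.from_euler("xyz",st["ee_rot"],degrees=True).as_matrix(); M=np.array(m["mount"])
        return K,Rt@M[:3,:3],Rt@M[:3,3]+st["ee_pos"],m
    return K,R.from_euler("xyz",m["rotation"],degrees=True).as_matrix(),np.array(m["origin"]),m
def ray(c,px,z):
    K,Rc,o,m=c; d=m.get("distortion",m.get("dist"))
    p=cv2.undistortPoints(np.float64(px).reshape(-1,1,2),K,None if d is None else np.float64(d)).reshape(-1,2)
    v=np.c_[p[:,0],-p[:,1],-np.ones(len(p))]@Rc.T
    return o+v*((z-o[2])/v[:,2])[:,None]
def proj(c,P):
    K,Rc,o,m=c; q=(np.atleast_2d(P)-o)@Rc; return np.c_[K[0,0]*q[:,0]/-q[:,2]+K[0,2],K[1,1]*-q[:,1]/-q[:,2]+K[1,2]]
def masks(f):
    h=cv2.cvtColor(f,cv2.COLOR_RGB2HSV); i=lambda a,b:cv2.inRange(h,a,b)
    return dict(orange=i((9,130,100),(25,255,255)),blue=i((100,110,60),(125,255,255)),green=i((45,130,100),(80,255,255)),light=i((0,0,110),(180,60,255)),white=i((0,0,215),(180,40,255)))
def blobs(m,amin=15):
    n,l,s,c=cv2.connectedComponentsWithStats(m)
    out=[]
    for k in range(1,n):
        if s[k,4]>=amin:
            r=cv2.minAreaRect(np.argwhere(l==k)[:,::-1].astype(np.float32)); out.append((c[k],s[k,4],cv2.boxPoints(r)))
    return out
E
python3 - <<'E'
from h import *
print(camera_model("top").keys())
f=cv2.imread("pics/top0.png")[:,:,::-1].copy(); c=cam("top"); M=masks(f)
for n,z,b in(("orange",28,(150,150,460,250)),("blue",18,(200,130,300,250)),("green",15,(400,200,460,250)),("light",12,(230,140,460,250))):
    m=M[n].copy(); k=np.zeros_like(m); k[b[1]:b[3],b[0]:b[2]]=1
    for p,a,box in blobs(m*k): print(n,p.round(1),a,"ctr",ray(c,p,z)[0].round(0),"box",ray(c,box,z)[:,:2].round(0).tolist())
E
```

```text
dict_keys(['fx', 'fy', 'cx', 'cy', 'origin', 'rotation'])
orange [196.9 193.4] 139 ctr [544. 462.  28.] box [[536.0, 492.0], [565.0, 485.0], [550.0, 432.0], [522.0, 439.0]]
orange [260.6 200.1] 133 ctr [515. 246.  28.] box [[550.0, 266.0], [554.0, 240.0], [480.0, 225.0], [475.0, 251.0]]
orange [209.6 196.5] 53 ctr [532. 419.  28.] box [[544.0, 432.0], [544.0, 408.0], [520.0, 408.0], [520.0, 432.0]]
orange [265.2 218.3] 42 ctr [453. 232.  28.] box [[465.0, 242.0], [464.0, 219.0], [444.0, 219.0], [445.0, 243.0]]
orange [442.7 227. ] 18 ctr [ 409. -361.   28.] box [[410.0, -346.0], [416.0, -368.0], [404.0, -371.0], [397.0, -349.0]]
blue [243.4 168.1] 466 ctr [628. 306.  18.] box [[650.0, 377.0], [678.0, 251.0], [594.0, 231.0], [566.0, 356.0]]
blue [255.5 221.1] 231 ctr [445. 266.  18.] box [[475.0, 338.0], [503.0, 211.0], [432.0, 195.0], [404.0, 320.0]]
light [234.  147.2] 142 ctr [703. 339.  12.] box [[728.0, 353.0], [728.0, 322.0], [675.0, 322.0], [676.0, 353.0]]
light [447.  146.6] 335 ctr [ 684. -396.   12.] box [[709.0, -356.0], [706.0, -438.0], [654.0, -435.0], [656.0, -353.0]]
light [429.4 157.1] 25 ctr [ 649. -334.   12.] box [[666.0, -315.0], [674.0, -327.0], [635.0, -352.0], [627.0, -340.0]]
light [250.6 197.2] 1332 ctr [527. 283.  12.] box [[640.0, 376.0], [669.0, 247.0], [441.0, 194.0], [413.0, 321.0]]
light [234.7 167.5] 64 ctr [631. 337.  12.] box [[645.0, 357.0], [650.0, 329.0], [598.0, 318.0], [593.0, 345.0]]
light [334.9 201.8] 571 ctr [504.  -5.  12.] box [[409.0, 48.0], [629.0, -14.0], [616.0, -62.0], [396.0, 0.0]]
light [430.7 202.4] 1474 ctr [ 494. -330.   12.] box [[609.0, -292.0], [609.0, -374.0], [372.0, -368.0], [372.0, -287.0]]
light [319.6 204.9] 91 ctr [495.  48.  12.] box [[512.0, 63.0], [511.0, 32.0], [477.0, 33.0], [478.0, 64.0]]
```

Call:
carry_out([
  [0,0,-34.4,-401,-150,0,0.18],
  [0,0,-34.4,-401,-150,0,0.18],
  [0,0,-34.4,-401,-150,0,0.18],
  [0,0,-34.4,-401,-150,0,0.18],
  [0,0,-34.4,-401,-150,0,0.18],
  [0,0,-34.4,-401,-150,0,0.18],
  [0,0,-34.4,-401,-150,0,0.18],
  [0,0,-34.4,-401,-150,0,0.18],
  [0,0,-34.4,-401,-150,0,0.18],
  [0,0,-34.4,-401,-150,0,0.18],
  [0,0,-34.4,-401,-150,0,0.18],
  [0,0,-34.4,-401,-150,0,0.18],
  [0,0,-34.4,-401,-150,0,0.18],
])

```text
time_s: 1.4
ee_pos: [527.5, 250.2, 232.7]
ee_rot: [180.0, -0.0, -166.9]
force: [0.5, -0.3, -0.4]
gripper_width: 53.5
gripper_force: 0.0
```

Run:
```python
from h import *
s=state(); f=grab_frame("wrist"); cv2.imwrite("pics/w1.png",f[:,:,::-1]); np.save("w1.npy",dict(p=s["ee_pos"],r=s["ee_rot"]),allow_pickle=True)
print(s["time_s"],s["ee_pos"],s["ee_rot"],s["gripper_width"],s["force"])
c=cam("wrist",s); M=masks(f)
for n,z in(("orange",28),("blue",18),("white",20)):
    for p,a,box in blobs(M[n],150): print(n,p.round(),a,ray(c,p,z)[0].round(1),ray(c,box,z)[:,:2].round(1).tolist())
```

```text
1.4 [527.49803329 250.2235998  232.7388886 ] [ 1.79983371e+02 -2.26711717e-02 -1.66917387e+02] 53.51353730692824 [ 0.50285684 -0.30883538 -0.35327939]
orange [326. 104.] 297 [451.1 240.   28. ] [[445.1, 223.0], [440.0, 245.0], [459.4, 249.7], [464.6, 227.4]]
orange [318. 160.] 1655 [510.  245.9  28. ] [[482.0, 224.8], [475.5, 252.6], [542.3, 268.8], [549.1, 239.6]]
orange [475. 218.] 442 [534.  434.1  28. ] [[538.5, 401.8], [516.1, 405.5], [537.5, 486.3], [560.9, 483.7]]
orange [202. 284.] 609 [687.6 143.   28. ] [[729.1, 136.5], [650.4, 130.4], [646.6, 152.9], [725.2, 160.2]]
orange [436. 284.] 617 [623.9 417.2  28. ] [[591.8, 389.6], [584.7, 411.3], [657.9, 442.0], [665.5, 419.2]]
orange [393. 337.] 5716 [706.6 387.8  28. ] [[768.8, 173.8], [738.2, 169.3], [643.5, 577.9], [672.3, 590.5]]
blue [354. 115.] 1980 [455.7 271.9  18. ] [[506.7, 212.2], [433.3, 197.7], [406.0, 319.9], [477.9, 341.5]]
blue [297. 246.] 158 [617.1 244.6  18. ] [[591.8, 233.1], [588.8, 245.6], [644.3, 257.8], [647.3, 244.7]]
white [101.  91.] 4060 [492.1   8.2  20. ] [[614.2, -44.7], [403.5, 9.5], [406.5, 61.4
[... 283 characters left out ...]
 282.7], [434.2, 313.6], [516.4, 338.2], [524.0, 305.3]]
white [302. 213.] 770 [575.5 241.5  20. ] [[540.6, 223.6], [536.8, 240.1], [640.6, 263.2], [644.7, 245.6]]
white [348. 210.] 1791 [559.4 292.8  20. ] [[635.1, 286.5], [529.8, 264.5], [522.0, 303.9], [626.9, 328.9]]
white [392. 203.] 441 [540.3 339.1  20. ] [[563.9, 337.3], [517.0, 326.7], [514.8, 340.0], [561.7, 351.0]]
white [318. 238.] 1027 [601.3 266.6  20. ] [[567.3, 249.2], [563.1, 267.1], [637.0, 284.7], [641.3, 265.9]]
white [535. 252.] 523 [560.  522.7  20. ] [[558.9, 493.0], [545.5, 494.5], [561.0, 552.9], [574.9, 552.0]]
white [361. 316.] 997 [692.1 342.9  20. ] [[675.1, 314.3], [664.1, 361.6], [704.6, 373.1], [715.8, 324.6]]
```

View pics/w1.png

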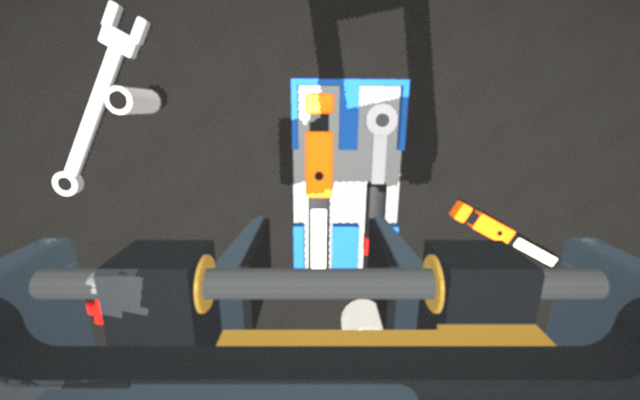

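The wrist view shows the lamp at column 319 (handle rows 95–195, lens rows 208–268), the ratchet at about column 380, the wrench from (122,35) to (67,183), and the socket at (118,99). The orange handle measures about 105 mm long in total at a height of 28, so it is the right lamp. Its yaw is about 12.7° and the grip point is about (528,252).

Call:
carry_out([
  [0,0,0,-1,1.4,50,0.18],
  [0,0,0,-1,1.4,100,0.18],
  [0,0,0,-1,1.4,150,0.18],
  [0,0,0,-1,1.4,185,0.18],
  [0,0,0,-1,1.4,204,0.18],
  [0,0,0,-1,1.4,204,0.18],
  [0,0,0,-1,1.4,204,-0.6],
  [0,0,0,-1,1.4,204,-0.6],
  [0,0,0,-1,1.4,204,-0.6],
  [0,0,0,-1,1.4,204,-0.6],
  [0,0,0,-1,1.4,204,-0.6],
  [0,0,0,-1,1.4,204,-0.6],
], force=30)

```text
time_s: 2.65
ee_pos: [529.5, 251.1, 29.6]
ee_rot: [180.0, 0.1, -167.0]
force: [-0.7, 0.6, 4.7]
gripper_width: 29.6
gripper_force: 30.0
```

Run:
```python
from h import *
d=np.load("w1.npy",allow_pickle=True).item(); c=cam("wrist",dict(ee_pos=d["p"],ee_rot=d["r"]))
f=cv2.imread("pics/w1.png")
cv2.imwrite("pics/w1c.png",cv2.resize(f[0:200,40:180],None,fx=4,fy=3.9) if 0 else cv2.resize(f[0:200,40:180],None,fx=3,fy=3,interpolation=cv2.INTER_CUBIC))
f=f[:,:,::-1].copy(); h=cv2.cvtColor(f,cv2.COLOR_RGB2HSV); m=cv2.inRange(h,(0,0,225),(180,60,255)); m[:,170:]=0;m[210:]=0
for p,a,b in blobs(m,30): print(p.round(1),a,b.round().tolist(),ray(c,p,12)[0].round(1))
```

```text
[101.   91.6] 3975 [[48.0, 191.0], [108.0, -0.0], [160.0, 16.0], [100.0, 207.0]] [493.1   3.   12. ]
```

View pics/w1c.png

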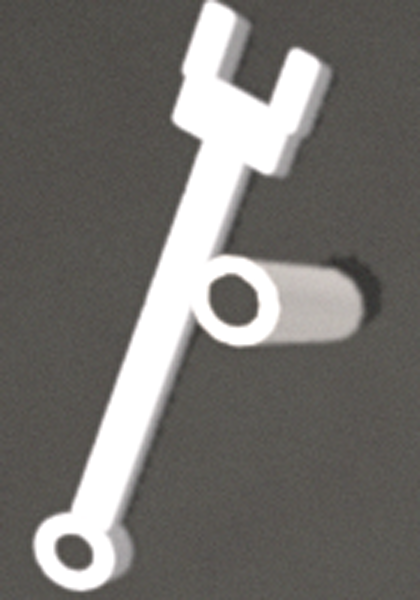

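The crop shows the wrench with its jaw at the top and ring at the bottom. The socket hides the shaft's edge at about (235,300), so I'll grasp away from there. The lamp is gripped at 29.6 mm, so I'm lifting it now.

Call:
carry_out([
  [0,0,0,0,0,-15,-0.6],
  [0,0,0,0,0,-50,-0.6],
  [0,0,0,0,0,-95,-0.6],
  [0,0,0,0,0,-140,-0.6],
  [0,0,0,0,0,-180,-0.6],
  [0,0,2,15,-30,-205,-0.6],
  [0,0,5,30,-70,-210,-0.6],
  [0,0,9,45,-115,-210,-0.6],
  [0,0,13,60,-160,-210,-0.6],
  [0,0,13,75,-205,-210,-0.6],
  [0,0,13,90,-250,-210,-0.6],
  [0,0,13,105,-295,-210,-0.6],
  [0,0,13,120,-335,-210,-0.6],
  [0,0,13,135,-375,-210,-0.6],
  [0,0,13,150,-405,-210,-0.6],
  [0,0,13,155,-427,-210,-0.6],
  [0,0,13,155,-427,-210,-0.6],
  [0,0,13,155,-427,-210,-0.6],
  [0,0,13,155,-427,-210,-0.6],
])

```text
time_s: 4.55
ee_pos: [473.8, -199.2, 238.3]
ee_rot: [179.9, -0.1, -180.0]
force: [-0.3, 0.4, -2.6]
gripper_width: 29.9
gripper_force: 30.0
```

Run:
```python
from h import *
s=state(); f=grab_frame("wrist"); cv2.imwrite("pics/w2.png",f[:,:,::-1]); np.save("w2.npy",dict(p=s["ee_pos"],r=s["ee_rot"]),allow_pickle=True)
print(s["time_s"],s["ee_pos"],s["ee_rot"],s["gripper_width"],s["force"])
c=cam("wrist",s); M=masks(f)
for n,z in(("orange",78),("green",15),("light",15)):
    for p,a,box in blobs(M[n],60): print(n,p.round(),a,ray(c,p,z)[0].round(1),ray(c,box,z)[:,:2].round(1).tolist())
```

```text
4.55 [ 473.8039336  -199.17294411  238.27040919] [ 1.79940259e+02 -5.42964623e-02 -1.79984293e+02] 29.932784445598138 [-0.28289649  0.3825751  -2.59626755]
orange [323.  94.] 2917 [ 389.2 -194.9   78. ] [[367.8, -229.5], [367.8, -167.8], [409.9, -166.6], [409.9, -230.7]]
orange [166. 117.] 292 [ 409.4 -338.9   78. ] [[403.7, -349.7], [403.7, -326.0], [415.2, -327.3], [415.2, -351.2]]
orange [208. 117.] 220 [ 408.6 -299.6   78. ] [[404.6, -319.8], [404.6, -287.9], [414.3, -288.6], [414.3, -320.8]]
orange [319. 210.] 6997 [ 497.7 -198.9   78. ] [[440.0, -229.6], [440.0, -167.6], [561.0, -164.4], [561.0, -232.7]]
orange [248. 285.] 441 [ 580.  -272.9   78. ] [[614.1, -281.2], [546.0, -275.5], [546.4, -262.8], [614.6, -267.8]]
orange [389. 285.] 445 [ 580.2 -124.9   78. ] [[546.4, -134.1], [546.4, -121.8], [614.4, -117.7], [614.4, -130.6]]
orange [340. 337.] 5700 [ 644.3 -175.4   78. ] [[654.9, -372.7], [627.9, -369.4], [628.3, -2.4], [655.3, 1.4]]
light [206. 161.] 9318 [ 459.5 -327.4   15. ] [[375.6, -363.8], [371.9, -287.7], [555.8, -289.9], [560.5, -376.4]]
light [494. 167.] 2949 [466.2   2.3  15. ] [[550.3, -50.2], [395.4, -1.0], [412.5, 41.6], [571.6, -3.4]]
light [540. 193.] 1266 [496.9  59.8  15. ] [[504.7, 23.0], [472.6, 27.3], [492.8, 98.1], [525.8, 95.4]]
light [ 93. 285.] 2650 [ 617.1 -484.1   15. ] [[597.4, -559.9], [597.5, -411.7], [634.1, -416.7], [634.0, -568.3]]
light [318. 285.] 3386 [ 617.4 -199.1   15. ] [[637.0, -286.8], [597.5, -284.4], [599.1, -113.3], [638.7, -111.4]]
light [546. 286.] 2411 [618.9  89.4  15. ] [[600.5, 15.5], [600.6, 163.3], [634.5, 171.1], [634.4, 20.1]]
light [319. 323.] 498 [ 672.6 -199.1   15. ] [[662.1, -220.5], [662.1, -177.6], [683.3, -177.4], [683.3, -220.8]]
```

View pics/w2.png

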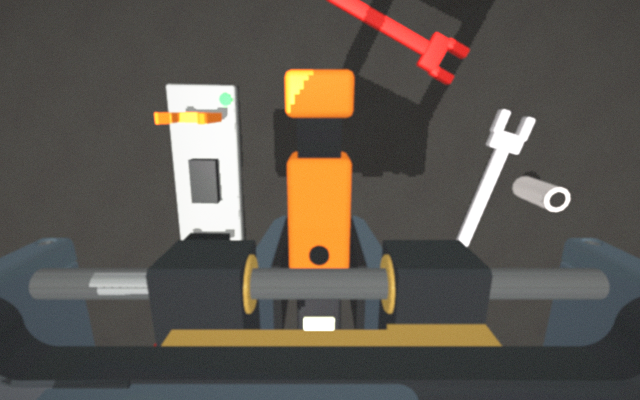

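The view shows the lamp held straight and the cradle to the left: near end at row 85, left edge running from column 167 to 180, orange fork tips at about (166,117) and (208,117). I'll fit the base edges next.

Run:
```python
from h import *
d=np.load("w2.npy",allow_pickle=True).item(); c=cam("wrist",dict(ee_pos=d["p"],ee_rot=d["r"]))
f=cv2.imread("pics/w2.png")[:,:,::-1].copy(); g=cv2.cvtColor(f,cv2.COLOR_RGB2GRAY).astype(int)
L=[];Rr=[]
for r in list(range(90,106))+list(range(130,228,2)):
    row=g[r]; a=np.where(row[150:262]>120)[0]+150
    L.append((a[0]-.5,r)); Rr.append((a[-1]+.5,r))
for n,P in(("L",L),("R",Rr)):
    for z in (15,0) if n=="R" else (15,):
        q=ray(c,P,z); vx,vy,x0,y0=cv2.fitLine(q[:,:2].astype(np.float32),cv2.DIST_HUBER,0,.01,.01).ravel()
        print(n,z,"yaw",np.degrees(np.arctan(vy/vx)).round(2),"y at x=490",(y0+vy/vx*(490-x0)).round(1))
T=[(u,np.where(g[60:100,u]>120)[0][0]+59.5) for u in range(172,230,4)]
print("near end x",ray(c,T,15)[:,:2].round(1)[[0,3,7,11,14]].tolist())
print(g[95,160:175],g[150,225:250],g[200,225:250])
t=cam("top"); F=cv2.imread("pics/top0.png"); G=F.min(2).astype(int)
print("top left/right z15",[ [ray(t,[[np.where(G[r,400:460]>110)[0][k]+400+o,r]],15)[0,:2].round(1).tolist() for k,o in((0,-.5),(-1,.5))] for r in (180,190,200,215)])
ends=[ray(t,[[u,np.where(G[160:250,u]>110)[0][k]+160+o]],15)[0,:2].round(1).tolist() for u in(422,436) for k,o in((0,-.5),(-1,.5))];print(ends)
```

```text
L 15 yaw -1.22 y at x=490 -366.4
R 15 yaw -1.1 y at x=490 -290.3
R 0 yaw -1.1 y at x=490 -293.8
near end x [[375.9, -356.0], [375.9, -343.1], [375.9, -326.0], [375.9, -308.9], [376.9, -296.1]]
[ 78  78  75  73  81  87 143 219 245 249 249 249 249 249 249] [253 253 253 253 253 253 253 253 253 253 250 236 191 142 107  77  63  70
  74  77  84  82  78  74  76] [252 252 251 252 251 252 252 252 252 252 252 252 250 239 203 151 112  78
  66  73  79  80  80  81  78]
top left/right z15 [[[570.8, -291.7], [568.6, -373.3]], [[536.5, -290.1], [534.4, -371.4]], [[502.4, -288.4], [500.3, -369.6]], [[451.5, -289.3], [449.5, -366.9]]]
[[610.1, -305.6], [375.6, -294.1], [608.8, -353.3], [374.4, -341.0]]
```

Run:
```python
from h import *
d=np.load("w2.npy",allow_pickle=True).item(); c=cam("wrist",dict(ee_pos=d["p"],ee_rot=d["r"]))
f=cv2.imread("pics/w2.png")[:,:,::-1].copy(); m=masks(f)["orange"]
col=np.where(m[60:270,319])[0]+60; e=[col[0],*[v for a,b in zip(col,col[1:]) if b-a>1 for v in(a,b)],col[-1]]; print(e)
for r in e: print(r,ray(c,[[319,r]],241.7)[0].round(1)-d["p"].round(1))
for r in (80,105,170,200,230):
    w=np.where(m[r,270:370])[0]+270; q=ray(c,[[w[0]-.5,r],[w[-1]+.5,r]],241.7); print(r,w[[0,-1]],(q.mean(0)-d["p"])[:2].round(1),(q[1,1]-q[0,1]).round(1))
```

```text
[np.int64(69), np.int64(117), np.int64(157), np.int64(246), np.int64(264), np.int64(268)]
69 [-89.    0.2   3.4]
117 [-69.5   0.2   3.4]
157 [-52.1   0.2   3.4]
246 [-9.   0.3  3.4]
264 [0.5 0.3 3.4]
268 [2.7 0.3 3.4]
80 [284 354] [-84.7   0.2] 30.0
105 [284 354] [-74.5   0.2] 30.6
170 [286 352] [-46.2   0.2] 30.3
200 [287 351] [-32.    0.2] 30.2
230 [287 350] [-17.2  -0. ] 30.5
```

Call:
carry_out([
  [0,0,1.2,3,-40,0,-0.6],
  [0,0,1.2,3,-85,0,-0.6],
  [0,0,1.2,3,-120,20,-0.6],
  [0,0,1.2,3,-129,55,-0.6],
  [0,0,1.2,3,-129,88,-0.6],
  [0,0,1.2,3,-129,108,-0.6],
  [0,0,1.2,3,-129,118,-0.6],
  [0,0,1.2,3,-129,118,-0.6],
  [0,0,1.2,3,-129,118,-0.6],
  [0,0,1.2,3,-129,118,-0.6],
])

```text
time_s: 5.6
ee_pos: [472.1, -329.4, 122.3]
ee_rot: [-179.9, 0.2, 178.8]
force: [-0.6, 0.5, -1.9]
gripper_width: 29.7
gripper_force: 30.0
```

Run:
```python
from h import *
s=state(); print(s["ee_pos"],s["ee_rot"],s["force"])
a=grab_frame("side"); b=grab_frame("wrist")
A=cv2.resize(a[200:360,340:520],None,fx=3,fy=3,interpolation=cv2.INTER_CUBIC)
cv2.imwrite("pics/s3.png",A[:,:,::-1]); cv2.imwrite("pics/w3.png",b[:,:,::-1]); cv2.imwrite("pics/s3full.png",a[:,:,::-1])
```

```text
[ 472.05217758 -329.37521484  122.31899758] [-1.79900173e+02  1.53336698e-01  1.78815033e+02] [-0.64575861  0.53623035 -1.87389978]
```

View pics/s3.png

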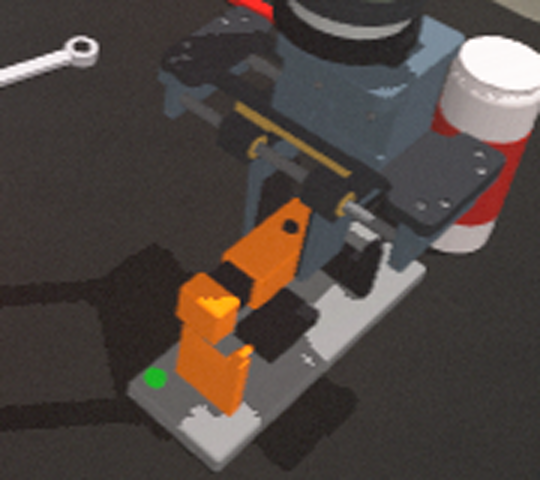

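The side view shows the lamp above the cradle, its groove over the orange fork and its head over the black one. I'll lower it slowly and watch the force.

Call:
carry_out([
  [0,0,0,1,1,10,-0.6],
  [0,0,0,1,1,20,-0.6],
  [0,0,0,1,1,26,-0.6],
  [0,0,0,1,1,30,-0.6],
  [0,0,0,1,1,33,-0.6],
  [0,0,0,1,1,36,-0.6],
  [0,0,0,1,1,36,-0.6],
  [0,0,0,1,1,36,-0.6],
])

```text
time_s: 6.5
ee_pos: [470.2, -328.1, 84.8]
ee_rot: [-180.0, 0.0, 178.8]
force: [-0.4, -0.8, -2.9]
gripper_width: 29.9
gripper_force: 30.0
```

Call:
carry_out([
  [0,0,0,0,0,4,-0.6],
  [0,0,0,0,0,8,-0.6],
  [0,0,0,0,0,11,-0.6],
  [0,0,0,0,0,13,-0.6],
  [0,0,0,0,0,15,-0.6],
  [0,0,0,0,0,16,-0.6],
  [0,0,0,0,0,16,-0.6],
  [0,0,0,0,0,16,-0.6],
])

```text
time_s: 7.3
ee_pos: [470.1, -328.1, 68.8]
ee_rot: [-180.0, 0.0, 178.8]
force: [-0.5, -0.2, -1.2]
gripper_width: 29.9
gripper_force: 30.0
```

Call:
carry_out([
  [0,0,0,0,0,0,0.18],
  [0,0,0,0,0,0,0.18],
  [0,0,0,0,0,0,0.18],
  [0,0,0,0,0,0,0.18],
  [0,0,0,0,0,-20,0.18],
  [0,0,0,0,0,-60,0.18],
  [0,0,0,0,0,-110,0.18],
  [0,0,0,0,0,-155,0.18],
  [0,0,2,-5,40,-172,0.18],
  [0,0,6,-10,85,-172,0.18],
  [0,0,10,-15,130,-172,0.18],
  [0,0,14.5,-20,178,-172,0.18],
  [0,0,14.5,-25,225,-172,0.18],
  [0,0,14.5,-30,270,-172,0.18],
  [0,0,14.5,-36,305,-172,0.18],
  [0,0,14.5,-36,321,-172,0.18],
  [0,0,14.5,-36,321,-172,0.18],
  [0,0,14.5,-36,321,-172,0.18],
  [0,0,14.5,-36,321,-172,0.18],
])

```text
time_s: 9.2
ee_pos: [512.8, -8.9, 240.7]
ee_rot: [-180.0, 0.0, 164.2]
force: [0.8, -0.4, 1.0]
gripper_width: 53.5
gripper_force: 0.0
```

Run:
```python
from h import *
s=state(); f=grab_frame("wrist"); a=grab_frame("side"); np.save("w4.npy",dict(p=s["ee_pos"],r=s["ee_rot"]),allow_pickle=True)
cv2.imwrite("pics/w4.png",f[:,:,::-1]); A=cv2.resize(a[220:360,360:520],None,fx=2.5,fy=2.5,interpolation=cv2.INTER_CUBIC)
V=np.zeros((600,640,3),np.uint8); V[:250]=f[:250]; V[250:600,:400]=A; cv2.imwrite("pics/v4.png",V[:,:,::-1])
print(s["time_s"],s["ee_pos"],s["ee_rot"],s["force"])
c=cam("wrist",s); m=masks(f)["white"]; m[240:]=0
for p,ar,b in blobs(m,60): print(p.round(),ar,b.round().tolist(),ray(c,p,12)[0].round(1))
P=[]
for r in range(60,235,12):
    w=np.where(m[r])[0]
    if len(w): print(r,w[0],w[-1],len(w),ray(c,[[w[0]-.5,r],[w[-1]+.5,r]],10.5)[:,:2].round(1).tolist())
```

```text
9.2 [512.75594915  -8.85236548 240.74493436] [-1.79980546e+02  6.29612827e-03  1.64223157e+02] [ 0.76276093 -0.37799679  1.04077003]
[598.  51.] 2500 [[554.0, 22.0], [593.0, -3.0], [665.0, 110.0], [626.0, 135.0]] [467.5 311.6  12. ]
[551. 123.] 9610 [[487.0, 48.0], [567.0, 22.0], [627.0, 208.0], [546.0, 234.0]] [529.8 257.2  12. ]
[322.  94.] 730 [[304.0, 74.0], [339.0, 72.0], [341.0, 109.0], [306.0, 111.0]] [430.2  18.   12. ]
[321. 179.] 1406 [[313.0, 239.0], [313.0, 112.0], [328.0, 112.0], [328.0, 239.0]] [521.4  -8.8  12. ]
[ 40. 131.] 73 [[34.0, 128.0], [46.0, 128.0], [46.0, 136.0], [34.0, 136.0]] [ 382.2 -298.4   12. ]
[367. 145.] 189 [[351.0, 147.0], [368.0, 130.0], [384.0, 146.0], [367.0, 163.0]] [497.7  52.4  12. ]
[ 70. 197.] 1149 [[36.0, 146.0], [49.0, 140.0], [96.0, 239.0], [83.0, 245.0]] [ 460.5 -301.6   12. ]
[ 26. 181.] 73 [[16.0, 171.0], [20.0, 168.0], [37.0, 193.0], [33.0, 196.0]] [ 429.9 -341.9   12. ]
[626. 196.] 67 [[619.0, 199.0], [620.0, 193.0], [636.0, 195.0], [635.0, 202.0]] [640.1 334.9  12. ]
60 501 614 70 [[448.4, 212.2], [481.7, 329.8]]
72 331 618 78 [[410.4, 33.6], [495.2, 333.4]]
84 305 622 90 [[414.6, 3.0], [509.1, 337.1]]
96 306 625 131 [[426.9, 0.5], [522.9, 339.8]]
108 307 629 104 [[439.5, -2.0], [537.2, 343.6]]
120 316 632 98 [[454.7, 4.1], [551.5, 346.4]]
132 34 598 106 [[380.5, -307.0], [554.7, 308.9]]
144 48 602 102 [[397.0, -298.3], [569.7, 312.5]]
156 9 582 87 [[397.2, -348.2], [577.5, 289.6]]
168 50 571 67 [[422.8, -309.4], [588.3, 276.3]]
180 25 575 53 [[427.7, -344.5], [604.2, 279.7]]
192 31 579 51 [[442.7, -344.9], [620.3, 283.1]]
204 68 583 48 [[468.2, -309.5], [636.8, 286.7]]
216 73 588 50 [[483.6, -310.7], [653.9, 291.5]]
228 75 326 28 [[498.4, -315.5], [582.4, -18.4]]
```

View pics/v4.png

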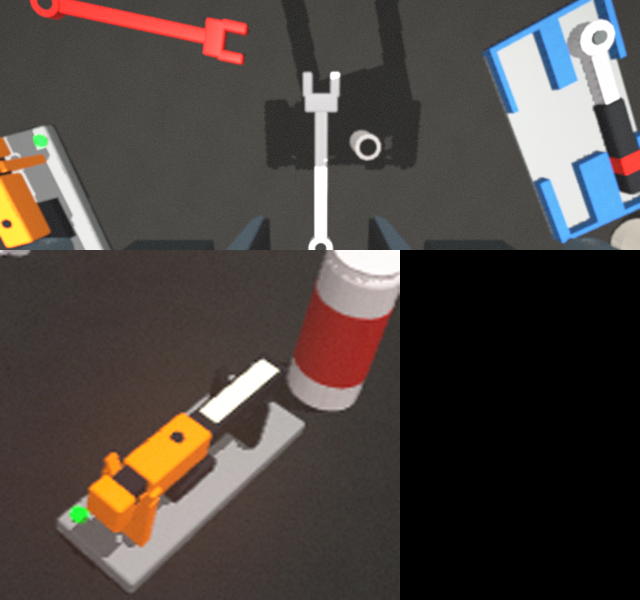

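The picture shows the lamp seated in both forks, the right tray bay empty, and the wrench vertical at column about 320 (jaw tips at row 73, ring at about row 245, socket at (367,145)).

Run:
```python
from h import *
d=np.load("w4.npy",allow_pickle=True).item(); c=cam("wrist",dict(ee_pos=d["p"],ee_rot=d["r"]))
f=cv2.imread("pics/w4.png"); g=f.min(2).astype(int)
yaw=np.radians(d["r"][2]-180); X=np.array([np.cos(yaw),np.sin(yaw)]); Y=np.array([-X[1],X[0]])
loc=lambda px,z:[(round(float((q[:2]-d["p"][:2])@X),1),round(float((q[:2]-d["p"][:2])@Y),1)) for q in ray(c,px,z)]
for r in (120,140,160,180,200,220):
    w=np.where(g[r,305:340]>130)[0]+305; print(r,w[[0,-1]],loc([[w[0]-.5,r],[w[-1]+.5,r]],10.5))
for u in (308,335): w=np.where(g[60:115,u]>130)[0]+60; print(u,"jaw tip",w[0],loc([[u,w[0]-.5]],12))
w=np.where(g[102,290:350]>130)[0]+290; print("jaw sides",loc([[w[0]-.5,102],[w[-1]+.5,102]],12))
w=np.where(g[90:125,310]>130)[0]+90; print("jaw base end",w[-1],loc([[310,w[-1]+.5]],12))
print("socket top",loc([[367,146]],60))
print([g[r,300:345].tolist() for r in (236,242,248)])
```

```text
120 [315 327] [(-59.4, -4.5), (-59.4, 10.1)]
140 [315 327] [(-37.2, -4.6), (-37.2, 10.3)]
160 [315 327] [(-14.2, -4.6), (-14.2, 10.4)]
180 [314 327] [(9.5, -5.9), (9.5, 10.6)]
200 [314 327] [(33.9, -6.0), (33.9, 10.7)]
220 [314 327] [(59.2, -6.1), (59.2, 10.9)]
308 jaw tip 72 [(-110.4, -11.3)]
335 jaw tip 71 [(-111.4, 17.8)]
jaw sides [(-78.8, -15.4), (-78.8, 21.0)]
jaw base end 111 [(-68.6, -9.4)]
socket top [(-36.0, 48.4)]
[[70, 70, 73, 70, 71, 71, 69, 73, 68, 72, 70, 74, 90, 117, 196, 255, 255, 255, 255, 255, 255, 255, 255, 255, 255, 255, 237, 147, 95, 74, 73, 70, 66, 72, 72, 74, 68, 71, 71, 72, 73, 67, 68, 72, 74], [75, 69, 73, 70, 69, 70, 73, 70, 75, 125, 219, 255, 255, 255, 255, 255, 255, 255, 255, 248, 243, 244, 247, 255, 255, 255, 255, 255, 255, 255, 251, 176, 95, 69, 73, 69, 69, 71, 72, 73, 74, 70, 71, 74, 71], [72, 76, 76, 72, 72, 67, 71, 85, 180, 255, 255, 255, 255, 255, 234, 128, 73, 72, 70, 71, 78, 72, 69, 66, 66, 90, 192, 255, 255, 255, 255, 255, 228, 119, 75, 74, 70, 76, 69, 72, 71, 75, 65, 71, 73]]
```

Call:
carry_out([
  [0,0,0,-9.2,2.8,50,-0.15],
  [0,0,0,-9.2,2.8,100,-0.15],
  [0,0,0,-9.2,2.8,145,-0.15],
  [0,0,0,-9.2,2.8,180,-0.15],
  [0,0,0,-9.2,2.8,205,-0.15],
  [0,0,0,-9.2,2.8,217,-0.15],
  [0,0,0,-9.2,2.8,217,-0.15],
  [0,0,0,-9.2,2.8,217,-0.9],
  [0,0,0,-9.2,2.8,217,-0.9],
  [0,0,0,-9.2,2.8,217,-0.9],
  [0,0,0,-9.2,2.8,217,-0.9],
  [0,0,0,-9.2,2.8,217,-0.9],
  [0,0,0,-9.2,2.8,217,-0.9],
], force=40)

```text
time_s: 10.6
ee_pos: [523.3, -7.8, 24.9]
ee_rot: [180.0, 0.1, 164.3]
force: [-0.7, -0.9, 6.9]
gripper_width: 13.3
gripper_force: 40.0
```

Call:
carry_out([
  [0,0,0,0,0,-15,-0.9],
  [0,0,0,0,0,-55,-0.9],
  [0,0,0,0,0,-100,-0.9],
  [0,0,0,0,0,-145,-0.9],
  [0,0,-4,5,30,-175,-0.9],
  [0,0,-10,12,75,-190,-0.9],
  [0,0,-16,18,120,-190,-0.9],
  [0,0,-22,25,165,-190,-0.9],
  [0,0,-28.4,31,210,-190,-0.9],
  [0,0,-28.4,38,245,-190,-0.9],
  [0,0,-28.4,38,264,-190,-0.9],
  [0,0,-28.4,38,264,-190,-0.9],
  [0,0,-28.4,38,264,-190,-0.9],
  [0,0,-28.4,38,264,-190,-0.9],
])

```text
time_s: 12.0
ee_pos: [557.2, 255.2, 213.6]
ee_rot: [-180.0, -0.1, -167.4]
force: [0.7, -0.1, -1.9]
gripper_width: 13.4
gripper_force: 40.0
```

Run:
```python
from h import *
s=state(); f=grab_frame("wrist"); np.save("w5.npy",dict(p=s["ee_pos"],r=s["ee_rot"]),allow_pickle=True)
cv2.imwrite("pics/w5.png",f[:,:,::-1]); print(s["time_s"],s["ee_pos"],s["ee_rot"],s["force"],s["gripper_width"])
```

```text
12.0 [557.21150079 255.19175534 213.59231382] [-1.79958459e+02 -5.47253960e-02 -1.67398122e+02] [ 0.66187723 -0.05797624 -1.94006223] 13.44804159752162
```

View pics/w5.png

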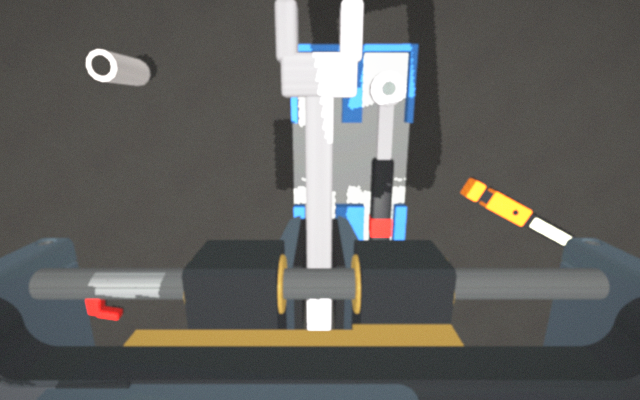

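The view shows the wrench held along column 319 over the tray's right bay (left outer wall at about column 292, right outer wall at about 415, near edge at about row 44). The jaw is at the wide end.

Run:
```python
from h import *
d=np.load("w5.npy",allow_pickle=True).item(); c=cam("wrist",dict(ee_pos=d["p"],ee_rot=d["r"]))
f=cv2.imread("pics/w5.png")[:,:,::-1].copy(); m=masks(f)["blue"]; g=f.min(2).astype(int)
yaw=np.radians(d["r"][2]+180); X=np.array([np.cos(yaw),np.sin(yaw)]); Y=np.array([-X[1],X[0]])
def loc(px,z): v=ray(c,px,z)[:,:2]-d["p"][:2]; return np.c_[v@X,v@Y].round(1)
for n,a,b,k,o in(("L",280,300,0,-.5),("R",395,425,-1,.5),("midL",335,352,0,-.5),("midR",352,368,-1,.5)):
    P=[]
    for r in list(range(100,118,3))+list(range(210,230,3)):
        w=np.where(m[r,a:b])[0]
        if len(w): P.append((a+w[k]+o,r))
    q=loc(P,18); A=np.polyfit(q[:,0],q[:,1],1); print(n,len(P),"slope deg",np.degrees(np.arctan(A[0])).round(2),"y@0",A[1].round(1),"y@-85",(A[1]-85*A[0]).round(1),q[[0,-1]].tolist())
P=[(u,np.where(m[35:60,u])[0][0]+34.5) for u in (365,375,385,395,405)]; print("near end",loc(P,18).tolist())
z=d["p"][2]-24.9
for r in(15,30,70,85):
    w=np.where(g[r,260:380]>140)[0]+260; print("jaw",r,w[[0,-1]],loc([[w[0]-.5,r],[w[-1]+.5,r]],z+12).tolist())
for r in(120,160,195):
    w=np.where(g[r,300:340]>170)[0]+300; print("shaft",r,w[[0,-1]],loc([[w[0]-.5,r],[w[-1]+.5,r]],z+10.5).tolist())
```

```text
L 9 slope deg 0.33 y@0 -29.2 y@-85 -29.7 [[-80.4, -29.5], [42.3, -29.1]]
R 13 slope deg 0.24 y@0 96.5 y@-85 96.1 [[-80.4, 96.1], [56.4, 96.5]]
midL 12 slope deg 1.02 y@0 24.7 y@-85 23.2 [[-80.4, 23.8], [52.8, 34.0]]
midR 5 slope deg -2.45 y@0 40.4 y@-85 44.0 [[-71.7, 43.2], [56.4, 38.6]]
near end [[-132.6, 44.5], [-133.5, 54.1], [-133.5, 63.7], [-133.5, 73.3], [-133.5, 82.9]]
jaw 15 [275 363] [[-113.4, -19.8], [-113.3, 20.0]]
jaw 30 [275 362] [[-107.3, -20.0], [-107.2, 19.8]]
jaw 70 [281 379] [[-90.3, -17.8], [-90.3, 28.3]]
jaw 85 [281 379] [[-83.7, -18.0], [-83.7, 28.6]]
shaft 120 [300 339] [[-67.6, -9.4], [-67.6, 10.1]]
shaft 160 [303 338] [[-47.9, -8.2], [-47.9, 9.9]]
shaft 195 [300 336] [[-29.7, -10.0], [-29.7, 9.2]]
```

Call:
carry_out([
  [0,0,-0.3,-1,0.6,45,-0.9],
  [0,0,-0.3,-1,0.6,90,-0.9],
  [0,0,-0.3,-1,0.6,125,-0.9],
  [0,0,-0.3,-1,0.6,145,-0.9],
  [0,0,-0.3,-1,0.6,155,-0.9],
  [0,0,-0.3,-1,0.6,163,-0.9],
  [0,0,-0.3,-1,0.6,169,-0.9],
  [0,0,-0.3,-1,0.6,173,-0.9],
  [0,0,-0.3,-1,0.6,173,-0.9],
  [0,0,-0.3,-1,0.6,173,-0.9],
])

```text
time_s: 13.05
ee_pos: [558.7, 257.8, 41.4]
ee_rot: [180.0, 0.1, -167.0]
force: [0.0, -0.6, -1.3]
gripper_width: 13.0
gripper_force: 40.0
```

```bash
cat > m.py <<'E'
from h import *
ps=[];rs=[]
for i in range(4):
    s=state(); ps.append(s["ee_pos"]); rs.append(s["ee_rot"]); f=grab_frame("wrist")
print(np.round(ps,1).tolist(),np.round(rs,2).tolist())
s["ee_pos"]=np.mean(ps,0); s["ee_rot"]=R.from_euler("xyz",rs,degrees=True).mean().as_euler("xyz",degrees=True)
c=cam("wrist",s); d=s; cv2.imwrite("pics/w6.png",f[:,:,::-1]); m=masks(f)["blue"]
yaw=np.radians(d["ee_rot"][2]+180); X=np.array([np.cos(yaw),np.sin(yaw)]); Y=np.array([-X[1],X[0]])
def loc(px,z): v=ray(c,px,z)[:,:2]-d["ee_pos"][:2]; return np.c_[v@X,v@Y].round(1)
E
python3 - <<'E'
from m import *
B=(m>0)
for r in range(0,235,15):
    w=np.where(B[r])[0]
    if len(w):
        i=np.where(np.diff(w)>3)[0]; runs=[(a,b) for a,b in zip(w[np.r_[0,i+1]],w[np.r_[i,-1]]) if b-a>3]
        print(r,[(int(a),int(b),*loc([[a-.5,r],[b+.5,r]],18)[:,1].tolist()) for a,b in runs],loc([[320,r]],18)[0,0])
E
```

```text
[[558.7, 257.8, 41.4], [558.7, 257.8, 41.5], [558.6, 257.8, 41.4], [558.5, 257.8, 41.3]] [[179.98, 0.08, -167.02], [179.98, 0.08, -167.01], [179.98, 0.08, -167.01], [179.98, 0.06, -167.01]]
0 [(266, 270, -25.0, -22.7), (364, 407, 21.0, 41.7), (494, 518, 82.1, 93.9)] -122.1
15 [(266, 271, -25.3, -22.4), (364, 407, 21.3, 42.2), (492, 516, 82.1, 93.9)] -115.8
30 [(491, 514, 82.5, 94.0)] -109.3
45 [(492, 512, 83.9, 94.1)] -102.7
60 [(496, 510, 86.8, 94.1)] -95.9
75 [(493, 508, 86.3, 94.2)] -88.9
90 [(484, 506, 82.7, 94.3)] -81.9
105 [(481, 504, 82.2, 94.4)] -74.6
120 [(479, 501, 82.1, 93.9)] -67.2
135 [(489, 497, 88.3, 93.0)] -59.6
```

View pics/w6.png

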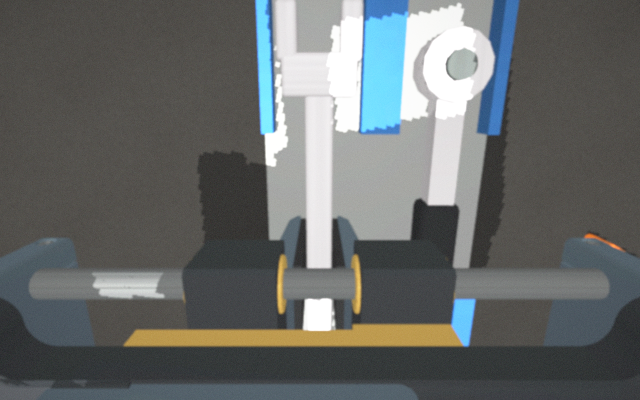

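The view shows the jaw (columns 273–362) between the bay's walls (inner edges at about 272 and 366), sideways within about 1 mm. The play is 3 mm, so I'll lower it.

Call:
carry_out([
  [0,0,0,0,-0.5,3,-0.9],
  [0,0,0,0,-0.5,6,-0.9],
  [0,0,0,0,-0.5,8,-0.9],
  [0,0,0,0,-0.5,10,-0.9],
  [0,0,0,0,-0.5,11,-0.9],
  [0,0,0,0,-0.5,11.5,-0.9],
  [0,0,0,0,-0.5,11.5,-0.9],
  [0,0,0,0,-0.5,11.5,-0.9],
])

```text
time_s: 14.05
ee_pos: [558.2, 257.0, 30.0]
ee_rot: [180.0, 0.0, -167.0]
force: [-2.1, -1.7, 5.6]
gripper_width: 13.1
gripper_force: 40.0
```

Call:
carry_out([
  [0,0,0,0,0,0,-0.15],
  [0,0,0,0,0,0,-0.15],
  [0,0,0,0,0,0,-0.15],
  [0,0,0,0,0,0,-0.15],
  [0,0,0,0,0,-15,-0.15],
  [0,0,0,0,0,-55,-0.15],
  [0,0,0,0,0,-100,-0.15],
  [0,0,0,0,0,-150,-0.15],
  [0,0,0,0,0,-200,-0.15],
  [0,0,0,-40,0,-230,-0.15],
  [0,0,0,-70,0,-230,-0.15],
  [0,0,0,-70,0,-230,-0.15],
  [0,0,0,-70,0,-230,-0.15],
])

```text
time_s: 15.35
ee_pos: [626.3, 272.6, 258.0]
ee_rot: [-180.0, -0.1, -167.0]
force: [0.3, 0.4, 0.5]
gripper_width: 38.6
gripper_force: 0.0
```

Run:
```python
from h import *
f=grab_frame("wrist"); a=grab_frame("side"); print(state()["time_s"],state()["force"])
V=np.zeros((530,640,3),np.uint8); V[:250]=f[:250]; V[250:,:320]=cv2.resize(a[230:342,370:498],(320,280)); V[250:,320:]=cv2.resize(a[130:235,220:340],(320,280)); cv2.imwrite("pics/v7.png",V[:,:,::-1])
```

```text
15.45 [ 0.46791071 -0.1326395   0.0823595 ]
```

View pics/v7.png

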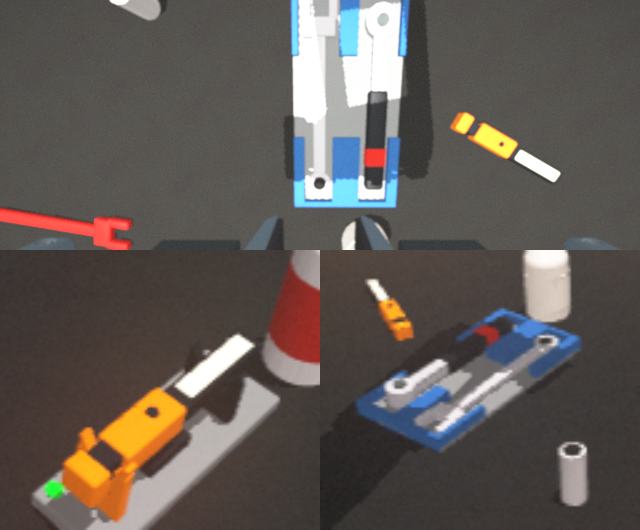

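The wrench lies flat in the bay, with its jaw in the wide end and its ring at (320,183) in the narrow end. The lamp is home in both forks, and the ratchet and socket look undisturbed.

```bash
python3 -c "
from workcell import workorder
print(workorder.job_done())"
```

```text
the job is handed in; nothing more can be done
None
```

The lamp is home in both cradle forks, the wrench lies flat in the freed compartment with its jaw in the wide end, and the job was handed in after about 15.5 s of robot time; no verdict came back.

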